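# Click the tattoo machine's power pack into its charging dock

## Robot

A 6-joint arm with a two-finger parallel gripper is mounted at the origin on the work surface. World frame = base frame: x ahead of the robot, y to its left, z up, the work surface at z = 0. Lengths are in m, angles in degrees, forces in N, time in s.
With the tool pointing down it reaches from about 0.275 to 0.975 m from the base axis. Payload 8.4 kg.
Tool frame: the origin (TCP) lies on the centre line of the jaws, within the pads' length; the fingertips stand 19 mm ahead of it and the grasp point (between the pads) is the TCP; z points along the fingers, y is the line along which they close (so a half turn about z gives the same grasp; the last joint's range is limited). The gripper opens to 92 mm and grips with 3 to 60 N. Pads are 20 mm wide; open, the fingers measure 128 mm over their backs; the gripper's body (75 mm by 189 mm) begins 69 mm behind the grasp point.
Start: joints at [-76.455, 20.225, 93.587, -0, 66.188, -0.138], TCP at [0.148, -0.607, 0.234] pointing down, gripper open.
Joint ranges: [-150.9, 150.9], [-52.94, 120.26], [3.33, 152.33], [-74.26, 254.26], [0, 154.13], [-172.89, 172.89]. Speed limits (degrees/s): [127.2, 127.2, 159.86, 180, 180, 180].

## Interface

Orientations are given as [roll, pitch, yaw] about the fixed x, y, z axes, in that order (R = Rz(yaw) Ry(pitch) Rx(roll)).
In Python, from rig import sensors, cams, robot gives the robot as it stands. The module is installed in compiled form; this text tells all that it offers.
- The arm moves only by the shell command python3 -m handwheel 'ROWS' [OPENING]. ROWS is JSON, a list of rows, each an object of numbers: "x", "y", "z": the shift along the tool's x, y, z normalised to -1 to 1, where 1 is 750 mm; "turn": the turn about the tool's z normalised to -1 to 1, where 1 is 60 degrees. A call has 1 to 8 rows; each row is the pose to reach, as a shift and turn from the pose commanded when the call began, along the tool's axes at that moment; what a row does not reach only later rows make up. A row lasts 1/12 s, in which the tool goes at most 41.7 mm and 7.16 degrees, less where a joint would pass 70% of its speed; a pose out of reach is approached as far as the arm can. A call with a number of a shift or a turn outside -1 to 1 is refused whole. A call with a gripper value outside its range is refused whole. OPENING is the opening, from -1 (shut) to 1 (fully open), set as the call begins (- or left out, the last holds). The fingers move at their own pace and stop on an object; the grip force is fixed at half the most. Time passes only in rows, so rows that repeat a pose let the fingers close. It gives the time, the measured TCP pose, the force, the opening and the grip force at its end, in the units of the state.
- sensors.read_state(): the state, without advancing time (a new reading comes with each control period).
- cams.camera(name): name is "scene" or "top"; returns a dict with "color" (384x512x3 uint8, blue, green, red), "z_map" (384x512 float32, m along the optical axis (not along the pixel's ray), 0 where there is no reading), "fov_y" (degrees; the focal length in pixels is half the picture's height over the tangent of half this angle, whatever the lens; pixels are square), "cx", "cy" (the principal point, pixels), "dist" ([k1, k2, p1, p2, k3] as OpenCV has them; the pictures are not rectified), "position" and "rotation" of the camera in the world. Camera axes: x right, y down, z forward; pixel columns grow to the right and rows downward; lengths in m; the calibration is good to about 2 mm. A picture is of the moment at which its call begins.
- robot.job_done(): hands the job in; it is judged then, once.
The state is a dict: "t": time; "qpos": joint angles; "joint_velocities": joint speeds; "tau": joint torques, N m; "eef_pos": TCP position; "tcp_rot": TCP orientation; "force": force on the tool from outside, world axes, zero at the start; "ft_torque": the same for the moment, N m; "width": opening from 0.0 (shut) to 1.0 (fully open); "grip_force": force on a finger pad.
Only numpy, scipy, OpenCV 4.12 (cv2) and the standard library are available. Lean on these libraries where they do the work, as an engineer would, in place of code of your own. Each camera call takes 0.05 s, during which the arm holds its last target. There are 200 camera calls.

## Task

Take the black power pack out of the steel tray and put it upright into the well of the charging dock, then press it down past the sprung side ball, without forcing it, until it clicks and sits fully home, and let go. The grey block with the well may be clamped off-centre on the dock, so feel for the mouth. Leave the other things where they stand.

Things in the scene. Friction and masses are not known exactly. Their poses are not given: they have to be found in the camera images.
- pack: Power pack: black plastic block standing on the tray's 3 mm floor, 34 (own x) by 24 (own y) by 80 mm tall, 0.11 kg, square edges. Origin: centre of its underside, z up. A groove 5 mm deep crosses its +x and -x faces 10 to 24 mm above the underside; either way round fits. Grip it across the 24 mm near the top: seated, 46 mm stand above the rim.
- pack_top (a point): Centre of the pack's top face, 80 mm above its underside.
- dock: Charging dock, fixed: black base 120 (own x) by 160 (own y) by 18 mm, two low rails, z up, origin at the centre of its underside. On the rails a grey block, 66 (x) by 54 (y) mm, with an upright well 36 (x) by 26 (y) mm that takes the pack, its x axis along the dock's x axis, with 1 mm play per side.
- dock_mid (a point): Point of the dock (fixed to its base) 65 mm above its origin, at the rim's height. The well's centre is at the dock's x = 0 but the block was clamped by hand anywhere from -8 to +8 mm along the dock's y from this point: NOT in any pose, find it by feel or sight. It does not shift. Mouth: square edges on its y sides; on its x sides lips slope out at 45 deg to 4 mm above the rim and guide x.
- dock_floor (a point): Point of the dock at the height of the well's floor, 31 mm above its origin and 34 mm below the rim; the seated pack's underside rests at this height. Over 40 N between pack and dock counts as forcing; these parts are stiff, so touch down at about 10 mm/s and stop at a few newtons.
- ball (a joint): Travel (m) of the sprung steel ball in the well's +x wall, 17 mm below the rim, behind the steel boss: 0 = out 4 mm into the well (free, or clicked into the groove), 0.0015 to 0.004 = pushed back by the pack. The pack meets it 11 mm down; passing it takes some 5 to 15 N of push, less once over; it clicks into the groove just before the floor.
- tray: Shallow steel tray, fixed, 130 mm (own x) by 160 mm (own y), walls 3 mm thick and 14 mm high, floor 3 mm; origin at the centre of its underside. The pack stands in its +y half; a small ink bottle and a tape roll in its -y half.
- ink_small: Bystander: small black ink bottle on the tray, 26 mm across, 75 mm tall; origin under its centre.
- tape_roll: Bystander: roll of paper tape lying flat on the tray, 48 mm across, 18 mm high; origin under its centre.
- ink_tall: Bystander: white ink bottle on the table between tray and dock, 30 mm across, 95 mm tall; origin under its centre.
- cap_cup: Bystander: white plastic cup, 52 mm across, 45 mm tall; origin under its centre.
- balm_jar: Bystander: black jar, 60 mm across, 35 mm tall; origin under its centre.

How it is judged:
By the outcome, as a careful person would: the job done as asked, in the order asked, and still so for the second after the job is handed in, with the robot touching nothing.
It also fails if it takes over 72 s, if anything falls off the work surface, if the arm or the gripper's body presses on something with over 40 N, if the wrist force passes 120 N, or if a joint passes its speed limit or range.

## Working session

There is one attempt and no reset: what is moved stays moved. The work goes in short steps, Python scripts to look and compute and a shell command to move; the robot and the scene stay as the last step left them, time stands still between calls to the robot, and variables do not carry over. Pictures are saved under pics/ and viewed, at most 10 in all, crops included, and the job is handed in when it is done.

```bash
mkdir -p pics; cat > h.py <<'E'
import numpy as np, cv2
from rig import sensors, cams
def shot(n):
    c=cams.camera(n); return c
def pts(c):
    h,w=c["z_map"].shape; f=h/2/np.tan(np.radians(c["fov_y"])/2)
    K=np.array([[f,0,c["cx"]],[0,f,c["cy"]],[0,0,1]])
    u,v=np.meshgrid(np.arange(w),np.arange(h))
    p=np.stack([u,v],-1).reshape(-1,1,2).astype(np.float64)
    n=cv2.undistortPoints(p,K,np.array(c["dist"],float)).reshape(h,w,2)
    z=c["z_map"]; P=np.dstack([n*z[...,None],z])
    R=np.array(c["rotation"],float)
    if R.shape!=(3,3): print("rot",R)
    W=P@R.T+np.array(c["position"]); W[z==0]=np.nan
    return W
E
python3 - <<'E'
from h import *
for n in("top","scene"):
    c=shot(n); cv2.imwrite(f"pics/{n}0.png",c["color"]); print(n,c["fov_y"],c["position"],np.array(c["rotation"]).tolist(),c["dist"])
    np.save(n+"0.npy",pts(c))
print(sensors.read_state())
E
```

```text
top 45.15989207489843 [0.48710269 0.12653307 1.35933947] [-175.31682776401638, 0.298535883483134, -89.85295357828063] [-0.00104166  0.          0.          0.          0.        ]
rot [-175.31682776    0.29853588  -89.85295358]Traceback (most recent call last):
  File "<stdin>", line 4, in <module>
  File "h.py", line 14, in pts
    W=P@R.T+np.array(c["position"]); W[z==0]=np.nan
      ~~~~~^~~~~~~~~~~~~~~~~~~~~~~~
ValueError: operands could not be broadcast together with shapes (384,512) (3,)
```

View pics/top0.png

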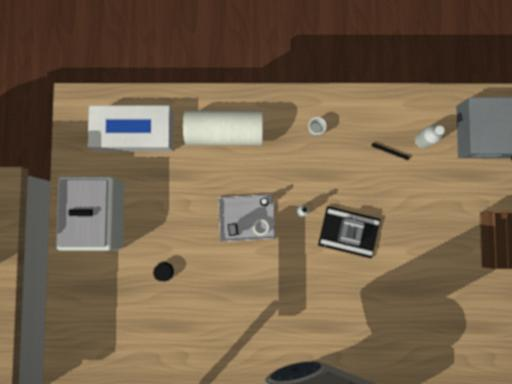

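```bash
sed -i 's/    if R.shape.*/    if R.shape!=(3,3): R=Rotation.from_euler("xyz",R,degrees=True).as_matrix()/; 1a from scipy.spatial.transform import Rotation' h.py
python3 - <<'E'
from h import *
for n in("top","scene"):
    c=shot(n); cv2.imwrite(f"pics/{n}0.png",c["color"]); print(n,c["fov_y"],c["position"],c["rotation"],c["dist"])
    np.save(n+"0.npy",pts(c)); np.save(n+"0c.npy",c["color"])
W=np.load("top0.npy")
for u,v in [(233,229),(265,202),(261,228),(228,205),(303,211),(350,232),(340,215),(247,200),(200,230),(350,220),(344,232),(361,232)]: print((u,v),W[v,u].round(4))
print(sensors.read_state())
c=np.load("top0c.npy"); cv2.imwrite("pics/topz.png",cv2.resize(c[180:270,210:390],None,fx=4.4,fy=4.4,interpolation=cv2.INTER_CUBIC))
E
```

```text
top 45.15989207489843 [0.48710269 0.12653307 1.35933947] [-175.31682776    0.29853588  -89.85295358] [-0.00104166  0.          0.          0.          0.        ]
scene 49.686908935856884 [ 1.12393161 -0.41606241  0.6632966 ] [-127.96691721    0.4964408    44.84597051] [0.00327812 0.         0.         0.         0.        ]
(233, 229) [0.5053 0.199  0.0858]
(265, 202) [0.5808 0.1109 0.0761]
(261, 228) [0.5096 0.1216 0.0047]
(228, 205) [0.5769 0.2188 0.0049]
(303, 211) [0.5551 0.0066 0.0916]
(350, 232) [ 0.4984 -0.133   0.0332]
(340, 215) [ 0.5476 -0.1074  0.0193]
(247, 200) [0.5917 0.1629 0.006 ]
(200, 230) [0.5034 0.3007 0.0012]
(350, 220) [ 0.5316 -0.127   0.066 ]
(344, 232) [ 0.498  -0.1093  0.0689]
(361, 232) [ 0.4982 -0.157   0.0669]
{'t': 0.15, 'qpos': array([-7.64564978e+01,  2.02564606e+01,  9.36153017e+01, -6.49529856e-04,
        6.61876184e+01, -1.37490074e-01]), 'joint_velocities': array([-0.0589487 , -0.07190027,  0.03091413, -0.04554194,  0.00135155,
       -0.0278003 ]), 'tau': array([-1.87001297e-04, -5.94206214e+01, -3.34467280e+01,  6.97465497e-02,
        2.03445781e-02, -5.47590389e-05]), 'eef_pos': array([ 0.1477438 , -0.60695516,  0.23303224]), 'tcp_rot': array([-1.79940618e+02,  4.51470097e-04,  1.36812550e+01]), 'force': array([ 0.00382451, -0.61165881, -0.1912011 ]), 'ft_torque': array([ 0.04764827,  0.02534132, -0.01176042]), 'grip_force': 0.0, 'width': 0.9965822064517696}
```

View pics/scene0.png

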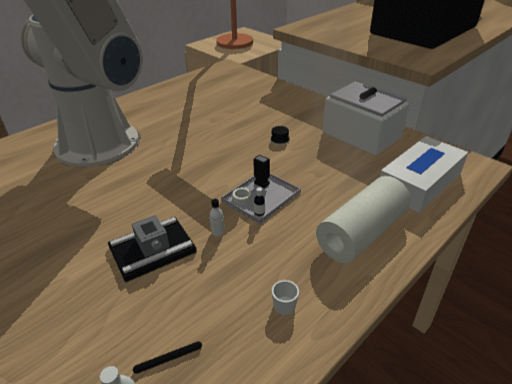

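View pics/topz.png

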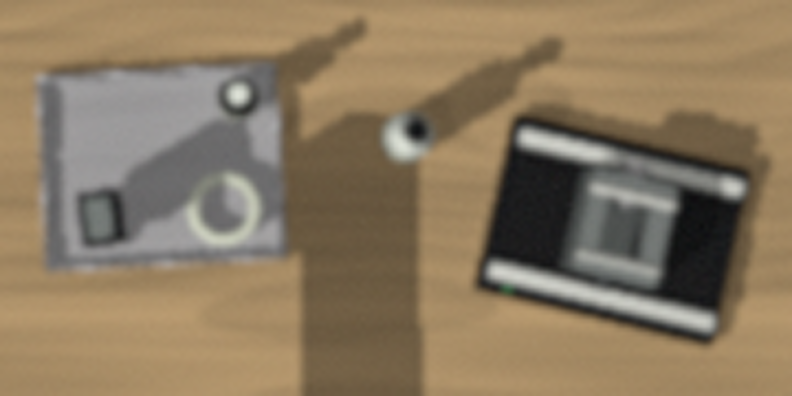

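```bash
python3 - <<'E'
from h import *
def rect(W,c,r,zl,zh,extra=None):
    d=np.hypot(W[...,0]-c[0],W[...,1]-c[1])<r
    m=d&(W[...,2]>zl)&(W[...,2]<zh); p=W[m]
    (x,y),s,a=cv2.minAreaRect((p[:,:2]*1000).astype(np.float32)); print(len(p),"mean",p.mean(0).round(4),"rect",round(x,1),round(y,1),np.round(s,1),round(a,1)); return p
for n in("top0","scene0"):
    W=np.load(n+".npy"); print(n)
    rect(W,(.505,.199),.035,.075,.095)
    rect(W,(.498,-.133),.06,.058,.08)
    rect(W,(.498,-.133),.06,.025,.045)
    rect(W,(.498,-.133),.12,.014,.08)
    rect(W,(.555,.0066),.03,.02,.2)
    rect(W,(.58,.11),.03,.02,.2)
    rect(W,(.51,.12),.035,.01,.1)
W=np.load("top0.npy")
print((W[210:246,350,2]*1000).round().astype(int)); print((W[228:234,330:374,2]*1000).round().astype(int))
print((W[220:240,226:242,2]*1000).round().astype(int))
for n,(v0,v1,u0,u1) in {"scene":(205,265,110,190)}.items():
    c=np.load(n+"0c.npy"); a=cv2.resize(c[v0:v1,u0:u1],None,fx=7,fy=7,interpolation=cv2.INTER_CUBIC)
t=np.load("top0c.npy")[214:250,330:374]; b=cv2.resize(t,None,fx=12,fy=12,interpolation=cv2.INTER_CUBIC)
cv2.imwrite("pics/b.png",b)
E
```

```text
top0
111 mean [0.506  0.2031 0.0834] rect 506.2 203.2 [34.  24.1] 8.5
352 mean [ 0.5012 -0.13    0.0655] rect 502.7 -130.6 [54.1 69.5] 76.9
209 mean [ 0.4954 -0.1288  0.0309] rect 497.3 -132.3 [ 85.  104.9] 77.2
2161 mean [ 0.4998 -0.1298  0.029 ] rect 500.4 -132.3 [160.2 119.8] 76.5
100 mean [0.559  0.0075 0.0676] rect 560.3 6.0 [28.4 27. ] 0.1
73 mean [0.5834 0.1159 0.057 ] rect 584.7 116.1 [25.1 23. ] 0.1
127 mean [0.5098 0.1225 0.0198] rect 508.0 117.3 [55.1 61.1] 0.0
scene0
113 mean [0.5106 0.2001 0.0811] rect 508.7 202.5 [36.3 27.9] 7.3
507 mean [ 0.5058 -0.1323  0.0642] rect 502.5 -131.1 [54.4 70.4] 77.1
237 mean [ 0.5178 -0.1384  0.0357] rect 503.1 -128.7 [77.2 87.3] 71.6
3155 mean [ 0.513  -0.1408  0.0297] rect 502.0 -133.5 [160.  122.8] 75.9
339 mean [ 0.5693 -0.0015  0.0559] rect 566.3 0.0 [28.4 23.7] 25.8
206 mean [0.592  0.1094 0.0483] rect 590.2 111.2 [23.8 20.3] 42.2
201 mean [0.5133 0.1212 0.0168] rect 510.9 115.7 [59.3 58.9] 3.5
[-2 19 21 16 27 20 23 45 48 65 66 66 71 65 65 54 32 30 28 32 29 35 33 29
 28 28 30 31 67 71 64 65 67 51 21 21]
[[                  14       
[... 6083 characters left out ...]
9 84 86 65  2  5  7  5  1]
 [ 2  7 84 85 81 84 85 85 87 84 75 12  7  2  2  7]
 [ 7  3 83 81 78 85 88 86 81 90 80 18  0  5  2  4]
 [ 1  7 82 85 81 87 82 87 85 83 84 28  1  7  4  0]
 [ 2  6 80 84 84 82 86 80 82 84 82 37  4  1  7  4]
 [ 8  3 84 82 82 83 82 82 84 83 86 41  5  5  1  2]
 [ 3  9 85 81 82 88 83 84 84 83 83 51  8 -1  5  4]
 [ 9  4 85 81 80 85 90 88 79 86 84 65  5  5  3 -2]
 [ 1  9 84 84 81 84 54 12  4  2  3  3  4  3  6  3]
 [ 7  3  6  1  6  4  6  2  8  2  7 -1  2  3  0  5]
 [ 9  4  3  1 -2  4  1  5  4  1  3  2  8  0 -1  3]
 [ 3  5  5  5  6  5  0  2  4  3  8  7  2  7  6 -2]
 [ 4  7  0  5  1  6  1  2  2  2  2 16 12 12 14 13]]<stdin>:16: RuntimeWarning: invalid value encountered in cast
```

View pics/b.png

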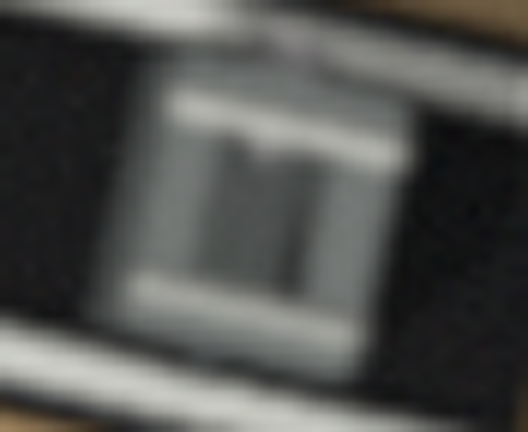

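The pack top is at about (0.506, 0.203), yaw 8°. The dock yaw is about -13.4° and the well is about 2 mm toward +y. Setting out.

```bash
cat > go.py <<'E'
import sys
from h import *
# go.py X Y Z YAW (world m,deg) -> row units from the measured pose
X,Y,Z,yaw=map(float,sys.argv[1:5]); s=sensors.read_state()
R=Rotation.from_euler("xyz",s["tcp_rot"],degrees=True).as_matrix()
d=R.T@(np.array([X,Y,Z])-s["eef_pos"]); dy=(yaw-s["tcp_rot"][2]+90)%180-90
print("t",round(s["t"],2),"pos",s["eef_pos"].round(4),"rot",s["tcp_rot"].round(2),"F",s["force"].round(1),"w",round(s["width"],3),"| row",(d/.75).round(4),"turn",round(-dy/60,4))
E
python3 -m handwheel '[{"x":0.7193,"y":-0.9364,"turn":0.087},{"x":0.7193,"y":-0.9364,"turn":0.087},{"x":0.7193,"y":-0.9364,"turn":0.087},{"x":0.7193,"y":-0.9364,"turn":0.087},{"x":0.7193,"y":-0.9364,"turn":0.087},{"x":0.7193,"y":-0.9364,"turn":0.087},{"x":0.7193,"y":-0.9364,"turn":0.087},{"x":0.7193,"y":-0.9364,"turn":0.087}]' 0.3; python3 go.py .506 .203 .15 8
```

```text
t 0.15 pos [ 0.1477 -0.607   0.233 ] rot [-179.94    0.     13.68] F [ 0.  -0.6 -0.2] w 0.997 | row [ 0.7196 -0.9362  0.1117] turn 0.0947invalid input at $[0]: expected keys x, y, z, turn
```

```bash

python3 -m handwheel '[{"x":0.72,"y":-0.936,"z":0,"turn":0.09},{"x":0.72,"y":-0.936,"z":0,"turn":0.09},{"x":0.72,"y":-0.936,"z":0,"turn":0.09},{"x":0.72,"y":-0.936,"z":0,"turn":0.09},{"x":0.72,"y":-0.936,"z":0,"turn":0.09},{"x":0.72,"y":-0.936,"z":0,"turn":0.09},{"x":0.72,"y":-0.936,"z":0,"turn":0.09},{"x":0.72,"y":-0.936,"z":0,"turn":0.09}]' 0.3; python3 go.py .506 .203 .2 8
```

```text
t: 0.82
eef_pos: [0.2829, -0.3006, 0.2335]
tcp_rot: [180.0, -0.0, 8.2]
force: [0.8, -0.9, 0.7]
width: 0.648
grip_force: 0.0
t 0.82 pos [ 0.2829 -0.3006  0.2335] rot [ 1.80e+02 -1.00e-02  8.25e+00] F [ 0.8 -0.9  0.7] w 0.648 | row [ 0.3907 -0.6218  0.0447] turn 0.0041
```

```bash

python3 -m handwheel '[{"x":0.39,"y":-0.622,"z":0.03,"turn":0},{"x":0.39,"y":-0.622,"z":0.03,"turn":0},{"x":0.39,"y":-0.622,"z":0.03,"turn":0},{"x":0.39,"y":-0.622,"z":0.03,"turn":0},{"x":0.39,"y":-0.622,"z":0.03,"turn":0},{"x":0.39,"y":-0.622,"z":0.03,"turn":0},{"x":0.39,"y":-0.622,"z":0.03,"turn":0},{"x":0.39,"y":-0.622,"z":0.03,"turn":0}]' ; python3 go.py .506 .203 .15 8
```

```text
t: 1.48
eef_pos: [0.4175, 0.0044, 0.2201]
tcp_rot: [180.0, -0.0, 8.3]
force: [-0.1, -1.5, -0.1]
width: 0.65
grip_force: 0.0
t 1.48 pos [0.4175 0.0044 0.2201] rot [ 1.7999e+02 -3.0000e-02  8.3000e+00] F [-0.1 -1.5 -0.1] w 0.65 | row [ 0.1549 -0.245   0.0935] turn 0.0049
```

```bash

python3 -m handwheel '[{"x":0.155,"y":-0.245,"z":0.06,"turn":0},{"x":0.155,"y":-0.245,"z":0.06,"turn":0},{"x":0.155,"y":-0.245,"z":0.06,"turn":0},{"x":0.155,"y":-0.245,"z":0.06,"turn":0},{"x":0.155,"y":-0.245,"z":0.06,"turn":0},{"x":0.155,"y":-0.245,"z":0.06,"turn":0},{"x":0.155,"y":-0.245,"z":0.06,"turn":0},{"x":0.155,"y":-0.245,"z":0.06,"turn":0}]' ; python3 go.py .506 .203 .068 8
python3 - <<'E'
from h import *
c=shot("scene"); cv2.imwrite("pics/s1.png",cv2.resize(c["color"][100:230,180:350],None,fx=4,fy=4,interpolation=cv2.INTER_CUBIC))
E
```

```text
t: 2.15
eef_pos: [0.5051, 0.2007, 0.1744]
tcp_rot: [180.0, 0.1, 8.4]
force: [0.2, -0.1, -0.4]
width: 0.649
grip_force: 0.0
t 2.15 pos [0.5051 0.2007 0.1744] rot [1.7996e+02 1.0000e-01 8.3700e+00] F [ 0.2 -0.1 -0.4] w 0.649 | row [ 0.0019 -0.003   0.1418] turn 0.0062
```

View pics/s1.png

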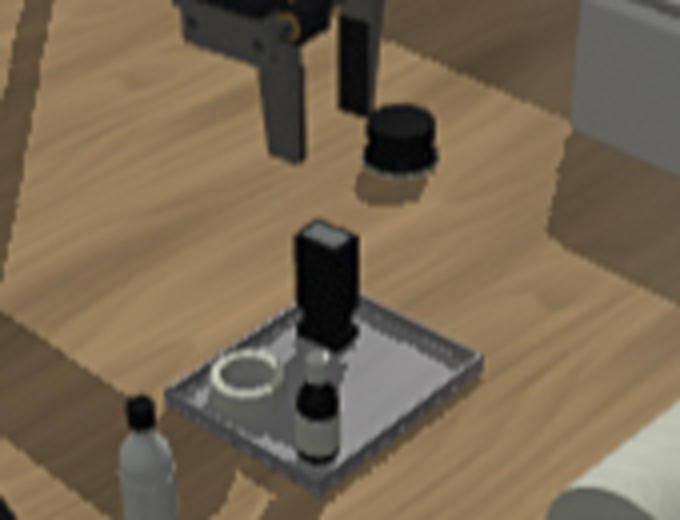

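The open jaws straddle the pack (crop ~(327,235)), so I'm descending straight down and closing.

```bash

python3 -m handwheel '[{"x":0.002,"y":-0.003,"z":0.03,"turn":0},{"x":0.002,"y":-0.003,"z":0.06,"turn":0},{"x":0.002,"y":-0.003,"z":0.085,"turn":0},{"x":0.002,"y":-0.003,"z":0.105,"turn":0},{"x":0.002,"y":-0.003,"z":0.12,"turn":0},{"x":0.002,"y":-0.003,"z":0.132,"turn":0},{"x":0.002,"y":-0.003,"z":0.14,"turn":0},{"x":0.002,"y":-0.003,"z":0.14,"turn":0}]'
python3 -m handwheel '[{"x":0,"y":0,"z":0,"turn":0},{"x":0,"y":0,"z":0,"turn":0},{"x":0,"y":0,"z":0,"turn":0},{"x":0,"y":0,"z":0,"turn":0},{"x":0,"y":0,"z":0,"turn":0},{"x":0,"y":0,"z":0,"turn":0},{"x":0,"y":0,"z":0,"turn":0},{"x":0,"y":0,"z":0,"turn":0}]' -1; python3 go.py .506 .203 .2 8
```

```text
t: 2.87
eef_pos: [0.5065, 0.2025, 0.0694]
tcp_rot: [180.0, 0.1, 8.2]
force: [0.3, -0.6, -1.1]
width: 0.651
grip_force: 0.0
t: 3.53
eef_pos: [0.5071, 0.2034, 0.0703]
tcp_rot: [-180.0, -0.0, 8.3]
force: [-0.6, -0.3, 3.1]
width: 0.263
grip_force: 30.0
t 3.53 pos [0.5071 0.2034 0.0703] rot [-1.7999e+02 -2.0000e-02  8.2900e+00] F [-0.6 -0.3  3.1] w 0.263 | row [-0.0015  0.0002 -0.173 ] turn 0.0048
```

```bash

python3 -m handwheel '[{"x":0,"y":0,"z":-0.01,"turn":0},{"x":0,"y":0,"z":-0.03,"turn":0},{"x":0,"y":0,"z":-0.06,"turn":0},{"x":0,"y":0,"z":-0.1,"turn":0},{"x":0,"y":0,"z":-0.13,"turn":0},{"x":0,"y":0,"z":-0.16,"turn":0},{"x":0,"y":0,"z":-0.173,"turn":0},{"x":0,"y":0,"z":-0.173,"turn":0}]' ; python3 go.py .501 -.1301 .2 -13.4
```

```text
t: 4.2
eef_pos: [0.5082, 0.2037, 0.2021]
tcp_rot: [-179.9, -0.2, 8.3]
force: [0.5, 0.3, -2.4]
width: 0.261
grip_force: 30.0
t 4.2 pos [0.5082 0.2037 0.2021] rot [-179.94   -0.23    8.28] F [ 0.5  0.3 -2.4] w 0.261 | row [-0.0736  0.4391  0.0021] turn 0.3614
```

```bash

python3 -m handwheel '[{"x":-0.005,"y":0.03,"z":0,"turn":0.03},{"x":-0.015,"y":0.08,"z":0,"turn":0.08},{"x":-0.022,"y":0.13,"z":0,"turn":0.13},{"x":-0.03,"y":0.18,"z":0,"turn":0.18},{"x":-0.04,"y":0.23,"z":0,"turn":0.23},{"x":-0.048,"y":0.28,"z":0,"turn":0.28},{"x":-0.055,"y":0.33,"z":0,"turn":0.33},{"x":-0.062,"y":0.37,"z":0,"turn":0.36}]' ; python3 go.py .501 -.1301 .2 -13.4
```

```text
t: 4.87
eef_pos: [0.4998, -0.0803, 0.1982]
tcp_rot: [180.0, 0.1, -13.5]
force: [1.0, -0.1, -0.6]
width: 0.26
grip_force: 30.0
t 4.87 pos [ 0.4998 -0.0803  0.1982] rot [ 1.7997e+02  1.1000e-01 -1.3510e+01] F [ 1.  -0.1 -0.6] w 0.26 | row [ 0.0171  0.0641 -0.0024] turn -0.0018
```

```bash

python3 -m handwheel '[{"x":0.005,"y":0.02,"z":0,"turn":0},{"x":0.01,"y":0.04,"z":0,"turn":0},{"x":0.014,"y":0.055,"z":0.01,"turn":0},{"x":0.017,"y":0.062,"z":0.03,"turn":0},{"x":0.017,"y":0.064,"z":0.05,"turn":0},{"x":0.017,"y":0.064,"z":0.062,"turn":0},{"x":0.017,"y":0.064,"z":0.07,"turn":0},{"x":0.017,"y":0.064,"z":0.07,"turn":0}]' ; 
python3 -m handwheel '[{"x":0,"y":0,"z":0,"turn":0},{"x":0,"y":0,"z":0,"turn":0}]'; python3 go.py .501 -.1301 .14 -13.4
python3 - <<'E'
from h import *
c=shot("scene"); np.save("s2.npy",pts(c)); np.save("s2c.npy",c["color"]); cv2.imwrite("pics/s2.png",cv2.resize(c["color"][180:280,100:210],None,fx=6,fy=6,interpolation=cv2.INTER_CUBIC))
E
```

```text
t: 5.53
eef_pos: [0.5011, -0.127, 0.1453]
tcp_rot: [-180.0, 0.2, -13.3]
force: [-0.3, -0.4, -0.7]
width: 0.263
grip_force: 30.0
t: 5.7
eef_pos: [0.5027, -0.1275, 0.1476]
tcp_rot: [-180.0, -0.0, -13.3]
force: [0.2, 0.1, -1.2]
width: 0.259
grip_force: 30.0
t 5.7 pos [ 0.5027 -0.1275  0.1476] rot [-1.800e+02 -4.000e-02 -1.329e+01] F [ 0.2  0.1 -1.2] w 0.259 | row [-0.0014  0.004   0.0102] turn 0.0019
```

View pics/s2.png

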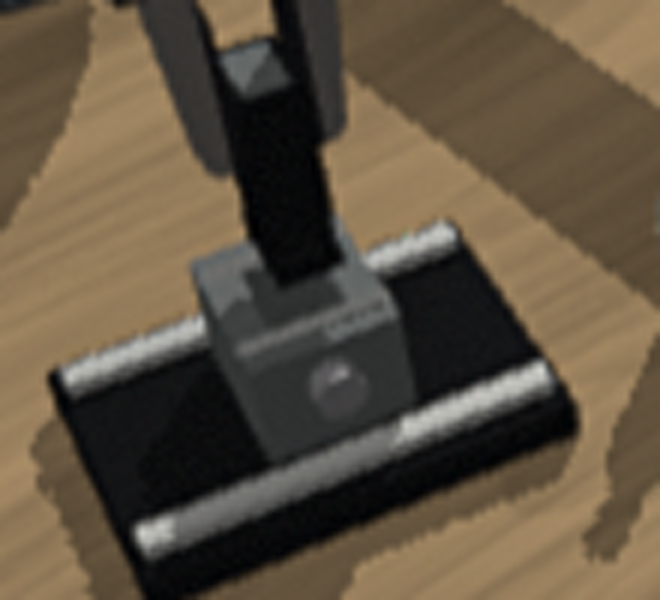

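```bash
python3 - <<'E'
from h import *
W=np.load("s2.npy"); a=np.radians(-13.4); ex=np.array([np.cos(a),np.sin(a)]); ey=np.array([-np.sin(a),np.cos(a)])
D=W[...,:2]-np.array([.5008,-.1325]); X=D@ex*1000; Y=D@ey*1000; Z=W[...,2]*1000
def row(m,name):
    print(name,m.sum(),"X",np.percentile(X[m],[2,50,98]).round(1),"Y",np.percentile(Y[m],[0,2,50,98,100]).round(1))
near=(abs(X)<60)&(abs(Y)<60)
for lo,hi in((85,95),(95,110)): row(near&(Z>lo)&(Z<hi)&(X>10)&(X<26),f"pack {lo}")
row(near&(Z>25)&(Z<60)&(X>29)&(abs(Y)<40),"block front")
row(near&(Z>60)&(Z<71)&(X>-35),"block top")
row(near&(Z>60)&(Z<71)&(X>-10)&(X<20)&(Y>8),"top +y"); row(near&(Z>60)&(Z<71)&(X>-10)&(X<20)&(Y<-2),"top -y")
W=np.load("top0.npy");D=W[...,:2]-np.array([.5008,-.1325]); X=D@ex*1000; Y=D@ey*1000; Z=W[...,2]*1000
near=(abs(X)<60)&(abs(Y)<60);T=near&(Z>60)&(Z<72)
row(T&(abs(X)<14)&(Y>2),"T +y");row(T&(abs(X)<14)&(Y<2),"T -y");row(near&(Z<40)&(Z>24)&(abs(X)<12)&(abs(Y)<20),"T floor");row(T,"T")
W=np.load("scene0.npy");D=W[...,:2]-np.array([.5008,-.1325]); X=D@ex*1000; Y=D@ey*1000; Z=W[...,2]*1000
near=(abs(X)<60)&(abs(Y)<60);T=near&(Z>60)&(Z<72)
row(T&(abs(X)<14)&(Y>2),"S +y");row(T&(abs(X)<14)&(Y<2),"S -y")
E
```

```text
pack 85 61 X [11.  14.6 18.9] Y [-5.7 -5.2  5.8 17.4 18.3]
pack 95 51 X [11.6 15.3 18.4] Y [-5.9 -5.5  5.5 18.1 18.1]
block front 327 X [31.5 34.2 45.5] Y [-36.5 -24.7   0.   28.1  39.6]
block top 374 X [-29.6  16.1  34.8] Y [-25.3 -24.8  -7.1  28.3  28.9]
top +y 50 X [-7.8  7.3 17.5] Y [15.2 15.3 22.9 28.8 28.9]
top -y 63 X [-8.9  5.1 18.5] Y [-25.2 -25.1 -18.7 -11.5 -10.9]
T +y 49 X [-12.7   0.2  13.2] Y [15.3 15.7 22.4 29.2 29.2]
T -y 51 X [-13.   -0.1  12.7] Y [-24.8 -24.7 -17.1 -10.4 -10.1]
T floor 65 X [-11.4   0.2  11.6] Y [-11.7 -11.4  -1.9   9.    9.3]
T 334 X [-32.4  -0.4  31.6] Y [-24.9 -24.2   1.8  29.1  29.4]
S +y 63 X [-13.7   0.6  13.1] Y [14.9 15.  21.5 28.6 28.9]
S -y 65 X [-13.1  -0.5  12.8] Y [-25.  -24.8 -18.5 -11.6 -11. ]
```

The pack centre is at dock y ≈ +6.2 and the well at ≈ +1.9 in the same view, so I'm shifting 4.2 mm toward dock -y, then lowering.

```bash

python3 -m handwheel '[{"x":-0.001,"y":0.003,"z":0,"turn":0},{"x":-0.001,"y":0.0056,"z":0.004,"turn":0},{"x":-0.001,"y":0.0056,"z":0.008,"turn":0},{"x":-0.001,"y":0.0056,"z":0.012,"turn":0},{"x":-0.001,"y":0.0056,"z":0.013,"turn":0},{"x":-0.001,"y":0.0056,"z":0.013,"turn":0}]' ; 
for i in 1 2 3; do python3 -m handwheel '[{"x":0,"y":0,"z":0,"turn":0}]'|sed -n '2p;4p'; done; python3 - <<'E'
from h import *
c=shot("scene"); W=pts(c); a=np.radians(-13.4); ex=np.array([np.cos(a),np.sin(a)]); ey=np.array([-np.sin(a),np.cos(a)])
D=W[...,:2]-np.array([.5008,-.1325]); X=D@ex*1000; Y=D@ey*1000; Z=W[...,2]*1000
near=(abs(X)<60)&(abs(Y)<60)
for m in (near&(Z>83)&(Z<100)&(X>10)&(X<26), near&(Z>60)&(Z<69)&(X>-35)&(X<34)): print(np.percentile(Y[m],[0,2,98,100]).round(1))
E
```

```text
t: 6.25
eef_pos: [0.5003, -0.1316, 0.1371]
tcp_rot: [-180.0, 0.0, -13.3]
force: [-0.9, 0.6, -0.9]
width: 0.257
grip_force: 30.0
eef_pos: [0.5005, -0.1316, 0.1373]
force: [-0.6, 0.0, -0.6]
eef_pos: [0.5007, -0.1316, 0.1375]
force: [-0.6, -0.5, -0.9]
eef_pos: [0.5007, -0.1316, 0.1376]
force: [0.0, -0.5, -1.3]
[-9.9 -9.7 12.5 12.9]
[-25.3 -24.9  28.4  29. ]
```

```bash

python3 -m handwheel '[{"x":0,"y":-0.0006,"z":0.0011,"turn":0},{"x":0,"y":-0.0006,"z":0.0022,"turn":0},{"x":0,"y":-0.0006,"z":0.0033,"turn":0},{"x":0,"y":-0.0006,"z":0.0044,"turn":0}]'|sed -n '2p;4p'
python3 -m handwheel '[{"x":0,"y":0,"z":0.0011,"turn":0},{"x":0,"y":0,"z":0.0022,"turn":0}]'|sed -n '2p;4p'
```

```text
eef_pos: [0.5007, -0.1312, 0.1341]
force: [-0.4, 0.5, -1.4]
eef_pos: [0.5008, -0.1312, 0.1325]
force: [0.3, -0.5, 1.4]
```

```bash

python3 -m handwheel '[{"x":0,"y":0,"z":0.001,"turn":0},{"x":0,"y":0,"z":0.002,"turn":0}]'|sed -n '2p;4p'
```

```text
eef_pos: [0.5012, -0.1313, 0.1313]
force: [1.7, 0.0, -0.3]
```

```bash

python3 -m handwheel '[{"x":0,"y":0,"z":0.001,"turn":0},{"x":0,"y":0,"z":0.002,"turn":0}]'|sed -n '2p;4p'
```

```text
eef_pos: [0.5012, -0.1313, 0.1296]
force: [1.9, -0.2, -0.1]
```

```bash

python3 -m handwheel '[{"x":0.0004,"y":0,"z":0.001,"turn":0},{"x":0.0006,"y":0,"z":0.002,"turn":0},{"x":0.0006,"y":0,"z":0.003,"turn":0}]'|sed -n '2p;4p'
```

```text
eef_pos: [0.5013, -0.1313, 0.1273]
force: [1.6, -0.5, -0.1]
```

```bash

python3 -m handwheel '[{"x":0.0004,"y":0,"z":0.0011,"turn":0},{"x":0.0006,"y":0,"z":0.0022,"turn":0},{"x":0.0006,"y":0,"z":0.0033,"turn":0},{"x":0.0006,"y":0,"z":0.0044,"turn":0},{"x":0.0006,"y":0,"z":0.0055,"turn":0}]'|sed -n '2p;4p'
python3 -m handwheel '[{"x":0,"y":0,"z":0.0011,"turn":0},{"x":0,"y":0,"z":0.0022,"turn":0}]'|sed -n '2p;4p'
```

```text
eef_pos: [0.5014, -0.1313, 0.123]
force: [1.3, -0.6, -1.4]
eef_pos: [0.5014, -0.1313, 0.1213]
force: [0.5, -0.0, -0.4]
```

```bash

for i in 1 2; do python3 -m handwheel '[{"x":0,"y":0,"z":0.0011,"turn":0},{"x":0,"y":0,"z":0.0022,"turn":0}]'|sed -n '2p;4p'; done
```

```text
eef_pos: [0.5015, -0.1314, 0.1197]
force: [0.8, 0.1, -0.7]
eef_pos: [0.5015, -0.1314, 0.1183]
force: [-1.6, 0.1, 7.1]
```

Now pressing on the ball (7 N). I'll continue in small steps.

```bash

for i in 1 2; do python3 -m handwheel '[{"x":0,"y":0,"z":0.001,"turn":0},{"x":0,"y":0,"z":0.002,"turn":0}]'|sed -n '2p;4p'; done
```

```text
eef_pos: [0.5015, -0.1314, 0.1171]
force: [-2.5, -0.1, 5.7]
eef_pos: [0.5015, -0.1314, 0.1155]
force: [-1.0, 0.5, 5.9]
```

```bash

for i in 1 2 3; do python3 -m handwheel '[{"x":0,"y":0,"z":0.001,"turn":0},{"x":0,"y":0,"z":0.002,"turn":0},{"x":0,"y":0,"z":0.003,"turn":0},{"x":0,"y":0,"z":0.004,"turn":0}]'|sed -n '2p;4p'; done
```

```text
eef_pos: [0.5015, -0.1314, 0.1123]
force: [-2.0, 1.1, 4.2]
eef_pos: [0.5015, -0.1314, 0.1091]
force: [-0.9, 0.6, 4.7]
eef_pos: [0.5015, -0.1313, 0.106]
force: [-0.4, -0.7, 3.4]
```

```bash

for i in 1 2 3; do python3 -m handwheel '[{"x":0,"y":0,"z":0.001,"turn":0},{"x":0,"y":0,"z":0.002,"turn":0}]'|sed -n '2p;4p'; done
```

```text
eef_pos: [0.5015, -0.1313, 0.1045]
force: [-1.0, 0.0, 2.0]
eef_pos: [0.5014, -0.1313, 0.1029]
force: [-0.5, -0.1, 0.3]
eef_pos: [0.5015, -0.1313, 0.1014]
force: [-0.5, -0.4, -1.4]
```

```bash

for i in 1 2; do python3 -m handwheel '[{"x":0,"y":0,"z":0.001,"turn":0}]'|sed -n '2p;4p'; done
```

```text
eef_pos: [0.5015, -0.1314, 0.1007]
force: [0.0, -0.1, -1.1]
eef_pos: [0.5016, -0.1314, 0.1]
force: [-1.0, -0.9, -1.3]
```

```bash

python3 -m handwheel '[{"x":0,"y":0,"z":0.001,"turn":0}]'|sed -n '2p;4p'
```

```text
eef_pos: [0.5016, -0.1314, 0.0993]
force: [0.9, -0.1, -0.3]
```

```bash

python3 -m handwheel '[{"x":0,"y":0,"z":0.0008,"turn":0}]'|sed -n '2p;4p'
```

```text
eef_pos: [0.5016, -0.1314, 0.0987]
force: [0.7, 1.1, -0.6]
```

```bash

python3 -m handwheel '[{"x":0,"y":0,"z":0.0008,"turn":0}]'|sed -n '2p;4p'
```

```text
eef_pos: [0.5016, -0.1314, 0.0982]
force: [-0.9, 0.5, 6.4]
```

```bash

python3 -m handwheel '[{"x":0,"y":0,"z":0.0003,"turn":0},{"x":0,"y":0,"z":0.0003,"turn":0}]'|sed -n '2p;4p'
python3 - <<'E'
from h import *
c=shot("scene"); W=pts(c)
d=np.hypot(W[...,0]-.5015,W[...,1]+.1314)
m=(d<.012)&(W[...,2]>.1)&(W[...,2]<.125); print(m.sum(),np.median(W[m],0).round(4)); np.save("s3c.npy",c["color"])
print((W[m][:,2]*1000).round())
E
```

```text
eef_pos: [0.5017, -0.1314, 0.0982]
force: [-0.7, 0.5, 2.2]
69 [ 0.502  -0.1314  0.1106]
[113. 111. 110. 112. 111. 110. 110. 111. 111. 112. 111. 114. 111. 110.
 110. 110. 110. 110. 110. 110. 112. 112. 112. 109. 109. 109. 108. 113.
 109. 110. 111. 112. 110. 114. 110. 110. 109. 112. 110. 111. 111. 111.
 110. 111. 111. 111. 109. 110. 110. 111. 111. 110. 110. 111. 111. 111.
 110. 112. 111. 112. 110. 110. 111. 110. 108. 111. 111. 110. 109.]
```

```bash

python3 -m handwheel '[{"x":0,"y":0,"z":0.0006,"turn":0},{"x":0,"y":0,"z":0.0006,"turn":0}]'|sed -n '2p;4p'
```

```text
eef_pos: [0.5017, -0.1314, 0.0982]
force: [-2.5, 1.0, 9.2]
```

Firmly on the floor (9 N, no further travel). I'm relaxing the press, releasing and lifting away.

```bash

python3 -m handwheel '[{"x":0,"y":0,"z":-0.0006,"turn":0},{"x":0,"y":0,"z":-0.0006,"turn":0}]'|sed -n '4p'
python3 -m handwheel '[{"x":0,"y":0,"z":0,"turn":0},{"x":0,"y":0,"z":0,"turn":0},{"x":0,"y":0,"z":0,"turn":0},{"x":0,"y":0,"z":0,"turn":0},{"x":0,"y":0,"z":0,"turn":0},{"x":0,"y":0,"z":0,"turn":0}]' 0.2
python3 -m handwheel '[{"x":0,"y":0,"z":-0.01,"turn":0},{"x":0,"y":0,"z":-0.03,"turn":0},{"x":0,"y":0,"z":-0.06,"turn":0},{"x":0,"y":0,"z":-0.1,"turn":0},{"x":0,"y":0,"z":-0.14,"turn":0},{"x":0,"y":0,"z":-0.17,"turn":0},{"x":0,"y":0,"z":-0.18,"turn":0},{"x":0,"y":0,"z":-0.18,"turn":0}]'
python3 - <<'E'
from h import *
c=shot("scene"); W=pts(c)
d=np.hypot(W[...,0]-.5015,W[...,1]+.1314)
m=(d<.012)&(W[...,2]>.09)&(W[...,2]<.13); print(m.sum(),np.median(W[m],0).round(4))
cv2.imwrite("pics/s4.png",cv2.resize(c["color"][120:280,100:310],None,fx=3.5,fy=3.5,interpolation=cv2.INTER_CUBIC))
E
```

```text
force: [-0.8, 0.4, 4.7]
t: 11.85
eef_pos: [0.5016, -0.1314, 0.098]
tcp_rot: [-180.0, 0.0, -13.3]
force: [0.9, -0.2, 0.0]
width: 0.598
grip_force: 0.0
t: 12.52
eef_pos: [0.5027, -0.1317, 0.2353]
tcp_rot: [180.0, -0.2, -13.3]
force: [0.3, 0.2, 0.3]
width: 0.601
grip_force: 0.0
76 [ 0.5009 -0.1323  0.1104]
```

View pics/s4.png

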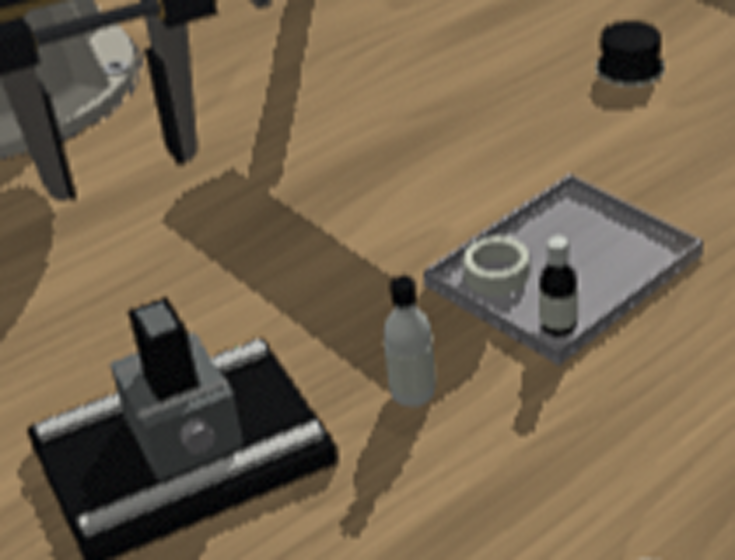

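The pack stands seated in the well at crop (165,345), its top at 110.4 mm against 111 expected. The gripper is clear and the bystanders are undisturbed.

```bash
python3 -m handwheel '[{"x":0,"y":0,"z":0,"turn":0},{"x":0,"y":0,"z":0,"turn":0},{"x":0,"y":0,"z":0,"turn":0}]'|sed -n 1p; python3 -c "
from rig import robot; print(robot.job_done())"
```

```text
t: 12.82
the job is handed in; nothing more can be done
None
```

The power pack is seated upright on the floor of the dock's well and released; the ball's click was felt as a force drop, no force reading passed about 9 N, it took 12.8 s, and the job is handed in.

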